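# Press both pins of a coupling link flush with the hand-lever press

## Task

A coupling link sits in the little hand-lever press on the bench, with a pin still standing proud in each of its ends. Slide it fully home against the end stop, push the lever down until the pin under the punch is flush and ease the lever back up without letting it snap; then take the link out, turn it end for end, slide it home again and press the other pin the same way, leaving the link home in the press and the lever up. Work the press only by its lever, without heaving on it (no more than about 8 kg of push), and leave the tools lying around where they are.

Things in the scene. Friction and masses are not known exactly. Their poses are not given: they have to be found in the camera images.
- press: The press, fixed to the bench. Origin on the bench plane straight below the punch at its lowest; x points from the punch to the grey post (away from the robot), y along the bed to its open end, z up. Dark bed plate: x -65 to 65, y -50 to 200 mm, top 30 mm above the bench. Post: x 85 to 155 mm, |y| under 30 mm, 125 mm high
- nest (a point): Point of the bed top (z 30 mm) straight under the punch, where the link's eye must be; axes as the press. Around it, 18 mm high: end stop, face at y -19 mm; fixed jaw, face at x +18.5 mm, y to +38 mm; facing it a sprung jaw, face at x -15.5 mm when shut, y to +30 mm, with a sloping lead-in (yields up to 12 mm, about 4 N). The link slides in and out along y
- lever (a joint): Lever angle, rad: 0 = up (at rest, held by its spring), grows as it is pushed down. With the link in place the punch bears on the link's top and stops the lever; the punch is a set screw, so this happens anywhere from 0.37 to 0.53 and must be felt. At the crossbar it takes 1 to 5 N against the spring, about 14 N while a pin moves, and rises steeply at the stop
- grip (a point): Middle of the lever's crossbar handle: black rubber bar, 22 mm in diameter, 90 mm long, parallel to the press's y, to be pushed down from above. 235 mm from the pivot on the robot's side; 198 mm above the bench when up, between 77 and 115 mm at the stop. The lever is 26 mm thick and 24 mm wide out to 165 mm from the pivot, then a 16 mm round bar
- pivot (a point): Pivot of the lever in the post, 96 mm above the bench, 100 mm beyond the punch along the press's x; the lever turns about the press's y axis here
- punch (a point): Middle of the punch's lower face as nominally set; the real face may be up to 8 mm higher or lower. Steel, 24 mm in diameter, screwed through the lever 100 mm from the pivot. About 103 mm above the bench when the lever is up, 56 mm at the stop; it moves about 7 mm towards the post on the way down
- link: Coupling link: bright aluminium dog-bone bar, 156 mm long (its y), 26 mm wide, with round ends 36 mm in diameter, 26 mm thick, about 0.4 kg. Origin in the middle of its underside, z up; the ends' centres lie at y -60 mm (eye a) and +60 mm (eye b). It starts in the press with eye a towards the stop, but drawn out by 8 to 25 mm
- eye_a (a point): Centre of the link's end a, on its underside, axes as the link. The link is home with this end when this point is on the nest point (its end then touches the end stop)
- eye_b (a point): Centre of the link's end b, on its underside, axes as the link
- pin_a (a joint): How far the pin of end a has been pressed in, m: 0 = 10 mm proud of the link's top, 0.010 = flush. Dark steel pin 13 mm in diameter, upright in the middle of eye a; tight, it moves at about 22 N
- pin_b (a joint): The same for end b
- hammer: Hammer lying on the bench, not to be disturbed; origin in its middle
- spanner: Spanner 190 mm long, not to be disturbed
- spanner_big: Spanner 240 mm long, not to be disturbed
- driver: Screwdriver 200 mm long, not to be disturbed
- bearing: Steel ring 72 mm across and 22 mm high, not to be disturbed
- shaft: Round steel bar, 36 mm in diameter, 130 mm long, lying; not to be disturbed
- mug: White mug 85 mm high, not to be disturbed
Not all that is in view belongs to the job. Of the things shaped like the link, the aluminium one is meant.

How it is judged:
On the way, in this order (a step that is already met when the one before it is completed fails the run):
1. the pin of end a is pressed flush, the lever being down on the link (value of joint pin_a above 0.0085 m and value of joint lever above 0.32 rad), for 0.1 s.
2. the lever is back up (value of joint lever below 0.06 rad), for 0.1 s.
3. the pin of end b is pressed flush, the lever being down on the link (value of joint pin_b above 0.0085 m and value of joint lever above 0.32 rad), for 0.1 s.
At the end, for the whole second after the job is handed in: Both pins stand less than 1.5 mm proud, the lever is up (within 0.06 rad), and the link lies flat and still on the bed with end b home under the punch (its eye within 6 mm of the nest point) (value of joint each of pin_a, pin_b above 0.0085 m and value of joint lever below 0.06 rad and horizontal distance between eye_b and nest below 0.006 m and height (world z) of each of eye_b, eye_a below 0.033 m and angle between link's own z axis and vertical below 0.05 rad and linear speed of link below 0.02 m/s); the robot touches nothing.
It fails at once if the lever snaps back (faster than 2.5 rad/s) (velocity of joint lever below -2.5 rad/s).
It fails at once if the lever is pushed with more than 80 N (contact force between any of the arm, the fingers and lever above 80 N).
It fails at once if a pin is pushed by the robot itself with more than 15 N (contact force between any of the arm, the fingers and pin_a above 15 N or contact force between any of the arm, the fingers and pin_b above 15 N).
It fails at once if a bystander is moved by more than 30 mm (distance of any of hammer, spanner, spanner_big, driver, bearing, shaft, mug from where it was at the start of the episode above 0.03 m).
It also fails if it takes over 72 s, if anything falls off the work surface, if the arm or the gripper's body presses on something with over 40 N, if the wrist force passes 120 N, or if a joint passes its speed limit or range.

## Robot

A 6-joint arm with a two-finger parallel gripper is mounted at the origin on the work surface. World frame = base frame: x ahead of the robot, y to its left, z up, the work surface at z = 0. Lengths are in m, angles in rad, forces in N, time in s.
With the tool pointing down it reaches from about 0.35 to 0.975 m from the base axis. Payload 4.9 kg.
Tool frame: the origin (TCP) lies on the centre line of the jaws, within the pads' length; the fingertips stand 19 mm ahead of it and the grasp point (between the pads) is the TCP; z points along the fingers, y is the line along which they close (so a half turn about z gives the same grasp; the last joint's range is limited). The gripper opens to 85 mm and grips with 20 to 120 N. Pads are 22 mm wide; open, the fingers measure 114 mm over their backs; the gripper's body (76 mm by 85 mm) begins 54 mm behind the grasp point. The pads swing forward as they close: fully open they stand 13 mm farther back than shut.
Start: joints at [-1.224, 0.053, 1.613, -0, 1.476, -0.119], TCP at [0.281, -0.558, 0.25] pointing down, gripper open.
Joint ranges: [-3.01, 3.01], [-1.01, 2.22], [0.06, 2.58], [-1.02, 4.17], [0.09, 2.62], [-3.14, 3.14]. Speed limits (rad/s): [2.57, 2.57, 3.14, 3.14, 3.14, 3.14].

## Interface

Orientations are given as a unit quaternion [w, x, y, z].
In Python, from plant import state, grab_frame, ticket, spotter gives the robot as it stands.
- The arm moves only by the tool apply_moves, never from a script. Its argument "series" is a list of rows, each an object of numbers: "jaw": the closure, from 0 (fully open) to 1 (shut); "dx", "dy", "dz": the shift along the tool's x, y, z in mm; "turn": the turn about the tool's z in rad. A call has 1 to 5 rows; each row is the pose to reach, as a shift and turn from the pose commanded when the call began, along the tool's axes at that moment; what a row does not reach only later rows make up. A row lasts 1/12 s, in which the tool goes at most 41.7 mm and 7.16 degrees, less where a joint would pass 70% of its speed; a pose out of reach is approached as far as the arm can. A call with a gripper value outside its range is refused whole. The fingers move at their own pace and stop on an object; the grip force is fixed at half the most. Time passes only in rows, so rows that repeat a pose let the fingers close. It gives the time, the measured TCP pose, the force, the opening and the grip force at its end, in the units of the state.
- state(): the state, without advancing time (a new reading comes with each control period).
- grab_frame(name): name is "scene" or "side" or "wrist"; returns a dict with "pixels" (420x560x3 uint8, red, green, blue), "mtx" (3x3 intrinsics, pixels), "dist_coeffs" ([k1, k2, p1, p2, k3] as OpenCV has them; the pictures are not rectified), "camera_from_world" (4x4, takes a point from world to camera coordinates). Camera axes: x right, y down, z forward; pixel columns grow to the right and rows downward; lengths in m; the calibration is good to about 2 mm. A picture is of the moment at which its call begins. There is no depth.
- ticket.job_done(): hands the job in; it is judged then, once.
Trained networks look in a picture, given as the dict that the camera call returned (one of the last four; its "shot" number tells which), for a name from the list of things; names that differ only in an ending like _2 or _b are one class to them, and where a whole thing is asked for, a point or a joint stands for the part that bears it (a point fixed in the world has none). Each returns a list of dicts, best first, with "conf" (0 to 1); they miss things now and then, are a little off and sometimes report something else, mostly with a low value. They report only what shows in the picture. A call takes as long as a camera call. They do not tell look-alikes from the thing itself.
- spotter.outline_of(picture, target): "region" (420x560 bool, what is visible of it) and "extent" ([left, top, right, bottom] in pixels, round what is visible of it).
The state is a dict: "time": time; "joint_pos": joint angles; "joint_vel": joint speeds; "joint_efforts": joint torques, N m; "tool_pos": TCP position; "tool_rot": TCP orientation; "contact_force": force on the tool from outside, world axes, zero at the start; "ft_torque": the same for the moment, N m; "gripper_width": opening from 0.0 (shut) to 1.0 (fully open); "grasp_force": force on a finger pad.
Only numpy, scipy, OpenCV 4.12 (cv2) and the standard library are available. Lean on these libraries where they do the work, as an engineer would, in place of code of your own. Each camera call takes 0.05 s, during which the arm holds its last target. There are 200 camera calls.

## Working session

There is one attempt and no reset: what is moved stays moved. The work goes in short steps, Python scripts to look and compute and a tool call to move; the robot and the scene stay as the last step left them, time stands still between calls to the robot, and variables do not carry over. Pictures are saved under pics/ and viewed, at most 10 in all, crops included, and the job is handed in when it is done.

Besides the shell and the picture viewer there is one more tool, called after "Call:" by a JSON object that holds its "method" and its "body", one argument or row to a line. apply_moves: Moves the arm, as the interface text tells. Its arguments: {"type":"object","properties":{"series":{"type":"array","items":{"type":"object","properties":{"jaw":{"type":"number"},"dx":{"type":"number"},"dy":{"type":"number"},"dz":{"type":"number"},"turn":{"type":"number"}}}}},"required":["series"]}

```bash
mkdir -p pics; ls; cat > h.py <<'E'
import numpy as np, cv2
from plant import state, grab_frame, ticket, spotter
def save(f,name,crop=None,s=1):
    im=f['pixels'][:,:,::-1]
    if crop: l,t,r,b=crop; im=im[t:b,l:r]
    cv2.imwrite('pics/'+name,cv2.resize(im,None,fx=s,fy=s,interpolation=cv2.INTER_CUBIC) if s!=1 else im)
def proj(f,P):
    T=np.array(f['camera_from_world']);r,_=cv2.Rodrigues(T[:3,:3])
    return cv2.projectPoints(np.array(P,float).reshape(-1,1,3),r,T[:3,3],np.array(f['mtx']),np.array(f['dist_coeffs'],float))[0][:,0]
def back(f,px,z):
    T=np.array(f['camera_from_world']);R=T[:3,:3];t=T[:3,3]
    n=cv2.undistortPoints(np.array(px,float).reshape(-1,1,2),np.array(f['mtx']),np.array(f['dist_coeffs'],float))[:,0]
    d=np.c_[n,np.ones(len(n))]@R; c=-R.T@t
    return c+d*((z-c[2])/d[:,2])[:,None]
E
python3 - <<'E'
from h import *
s=state();print({k:np.round(v,3) for k,v in s.items()})
fs={n:grab_frame(n) for n in('scene','side')}
cv2.imwrite('pics/a.png',np.vstack([cv2.resize(fs[n]['pixels'][:,:,::-1],(400,300)) for n in fs]))
for n,f in fs.items():
    save(f,n+'0.png'); print(n,np.round(-f['camera_from_world'][:3,:3].T@f['camera_from_world'][:3,3],2))
    for t in('press','lever','link','pin_a'):
        for d in spotter.outline_of(f,t)[:3]:
            print(n,t,round(d['conf'],2),d['extent'])
E
```

```text
pics
{'time': np.float64(0.0), 'joint_pos': array([-1.224,  0.053,  1.614,  0.   ,  1.476, -0.119]), 'joint_vel': array([-0.   ,  0.002,  0.002,  0.001, -0.001, -0.001]), 'joint_efforts': array([-1.0000e-03, -3.9367e+01, -3.7018e+01, -0.0000e+00,  7.0000e-03,
        0.0000e+00]), 'tool_pos': array([ 0.281, -0.558,  0.249]), 'tool_rot': array([-0.001,  0.973,  0.231, -0.   ]), 'contact_force': array([ 0.919, -0.895, -0.24 ]), 'ft_torque': array([ 0.008, -0.027, -0.022]), 'grasp_force': np.float64(0.0), 'gripper_width': np.float64(0.997)}
scene [ 1.43 -0.33  0.9 ]
scene press 0.84 [217.0, 202.8, 341.4, 363.1]
scene lever 0.93 [212.8, 199.9, 277.7, 311.6]
scene link 0.84 [202.5, 223.7, 253.0, 251.4]
scene link 0.78 [121.8, 209.1, 171.6, 226.4]
scene link 0.55 [261.6, 198.6, 316.4, 218.8]
scene pin_a 0.33 [252.7, 266.8, 314.7, 294.0]
side [-0.18  0.94  0.92]
side press 0.92 [200.0, 149.5, 300.7, 243.5]
side lever 0.7 [229.4, 151.7, 300.9, 182.4]
side lever 0.63 [225.7, 190.5, 258.5, 224.1]
side lever 0.45 [200.4, 150.6, 302.5, 245.1]
side link 0.73 [199.6, 150.5, 301.7, 247.4]
side link 0.62 [304.5, 215.9, 339.6, 253.5]
side link 0.61 [269.2, 262.7, 321.0, 304.7]
```

View pics/scene0.png

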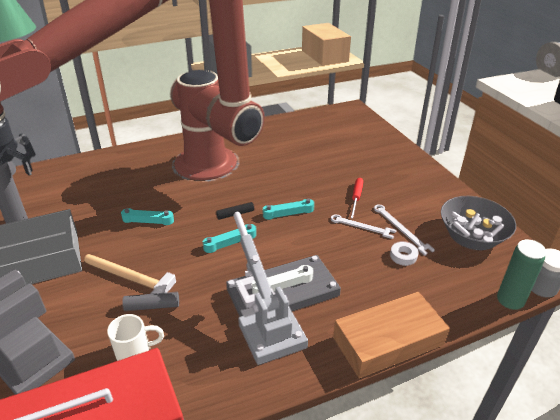

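View pics/side0.png

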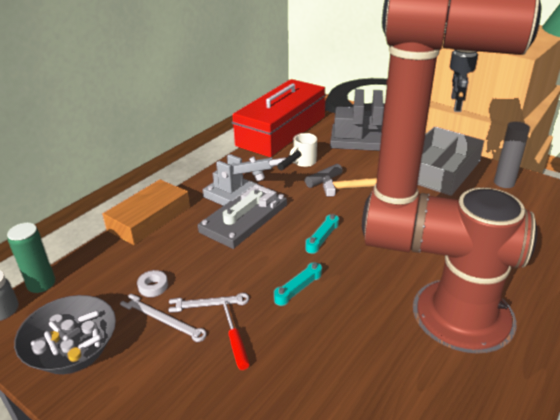

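The scene view shows the press at about (280,285), with its lever crossbar at (235,211). The aluminium link lies on its bed at (285,283). Three teal look-alikes lie on the bench at (148,217), (230,237) and (289,209). The link in the press is the only bare aluminium one, so it's the one meant. I'll confirm that in an enlarged crop and measure from it.

```bash
python3 - <<'E'
import cv2,numpy as np
a=cv2.imread('pics/scene0.png')[195:360,205:345]; b=cv2.imread('pics/side0.png')[140:250,193:305]
a=cv2.resize(a,None,fx=3,fy=3,interpolation=cv2.INTER_CUBIC);b=cv2.resize(b,None,fx=3.3,fy=3.3,interpolation=cv2.INTER_CUBIC)
c=np.zeros((495,420+b.shape[1],3),np.uint8);c[:,:420]=a;c[:b.shape[0],420:]=b
print(c.shape)
for x in range(0,420,60): cv2.putText(c,str(205+x//3),(x,490),0,.35,(0,255,255));cv2.line(c,(x,0),(x,6),(0,255,255))
for y in range(0,480,60): cv2.putText(c,str(195+y//3),(0,y+4),0,.35,(0,255,255))
cv2.imwrite('pics/crop1.png',c)
E
```

```text
(495, 790, 3)
```

View pics/crop1.png

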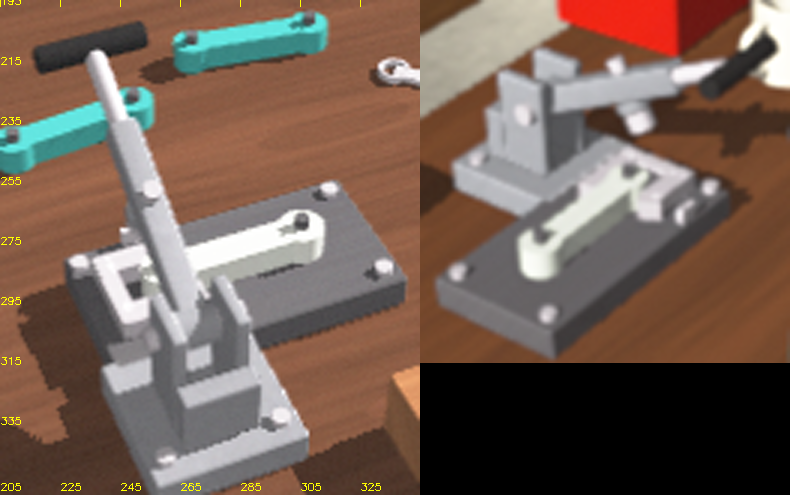

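The crop confirms it. The link in the press is bare aluminium, with pin b standing at scene (305,268) and side (230,211), and pin a at side (257,191). The bed corners show clearly too, so I'll fit the press pose to them.

```bash
python3 - <<'E'
from h import *
from scipy.optimize import least_squares
fs={n:grab_frame(n) for n in('scene','side')}
obs={'scene':[((-65,200,30),(317.7,256)),((65,200,30),(340,288)),((-65,-50,30),(226.3,282.3)),((-135,0,198),(235.3,210.7))],
'side':[((65,200,30),(198.5,226.4)),((-65,200,30),(233.9,240.9)),((-65,-50,30),(286.9,199.7)),((-135,0,198),(289.4,160.3))]}
def W(p,P):
    P=np.array(P,float)/1000;c,s=np.cos(p[2]),np.sin(p[2])
    return np.c_[p[0]+c*P[:,0]-s*P[:,1],p[1]+s*P[:,0]+c*P[:,1],P[:,2]]
def res(p): return np.concatenate([(proj(f,W(p,[o[0] for o in obs[n]]))-[o[1] for o in obs[n]]).ravel() for n,f in fs.items()])
r=least_squares(res,[.75,-.2,0],loss='soft_l1');p=r.x;print(p,np.round(res(p),1))
def inv(p,P): c,s=np.cos(p[2]),np.sin(p[2]);d=P[:,:2]-p[:2];return np.c_[c*d[:,0]+s*d[:,1],-s*d[:,0]+c*d[:,1]]*1000
for n,px in(('scene',[(305.3,267.7)]),('side',[(229.7,211.2),(256.6,190.9)])):
    P=back(fs[n],px,.066);print(n,P.round(3),inv(p,P).round(1))
for q in((0,0,30),(0,120,30),(-135,0,198)): print(q,W(p,[q]).round(4))
for t in('hammer','spanner','spanner_big','driver','bearing','shaft','mug'):
    for n in fs:
        d=spotter.outline_of(fs[n],t)
        if d: e=d[0]['extent'];print(t,n,round(d[0]['conf'],2),back(fs[n],[((e[0]+e[2])/2,(e[1]+e[3])/2)],.01).round(2))
print(back(fs['scene'],[(130,217),(170,217),(205,243),(250,232)],.02).round(2))
np.save('p.npy',p)
E
```

```text
[ 0.66456458 -0.06619184  0.01978417] [-0.3 -2.2  2.2 -0.7 -0.2 -0.8 -3.2 -4.9 -2.6 -4.1 -2.  -2.2 -1.7 -4.5
  5.8 -0.1]
scene [[0.663 0.065 0.066]] [[  1.3 130.8]]
side [[ 0.648  0.077  0.066]
 [ 0.65  -0.045  0.066]] [[-13.6 143.1]
 [-14.   21.4]]
(0, 0, 30) [[ 0.6646 -0.0662  0.03  ]]
(0, 120, 30) [[0.6622 0.0538 0.03  ]]
(-135, 0, 198) [[ 0.5296 -0.0689  0.198 ]]
hammer scene 0.63 [[ 0.46 -0.33  0.01]]
hammer side 0.61 [[ 0.47 -0.29  0.01]]
spanner scene 0.85 [[0.53 0.32 0.01]]
spanner side 0.74 [[0.5  0.33 0.01]]
spanner_big scene 0.95 [[0.58 0.41 0.01]]
spanner_big side 0.62 [[0.55 0.43 0.01]]
driver scene 0.7 [[0.38 0.38 0.01]]
driver side 0.72 [[0.38 0.37 0.01]]
bearing scene 0.87 [[0.67 0.36 0.01]]
bearing side 0.7 [[0.66 0.36 0.01]]
shaft scene 0.57 [[ 0.58 -0.3   0.01]]
shaft side 0.95 [[ 0.58 -0.31  0.01]]
mug scene 0.76 [[ 0.68 -0.35  0.01]]
mug side 0.91 [[ 0.72 -0.41  0.01]]
[[ 0.24 -0.3   0.02]
 [ 0.28 -0.19  0.02]
 [ 0.43 -0.12  0.02]
 [ 0.44  0.    0.02]]
```

```bash
cat > fit.py <<'E'
from h import *
from scipy.optimize import least_squares
def W(p,P):
    P=np.array(P,float)/1000;c,s=np.cos(p[2]),np.sin(p[2])
    return np.c_[p[0]+c*P[:,0]-s*P[:,1],p[1]+s*P[:,0]+c*P[:,1],P[:,2]]
def inv(p,P): c,s=np.cos(p[2]),np.sin(p[2]);d=P[:,:2]-p[:2];return np.c_[c*d[:,0]+s*d[:,1],-s*d[:,0]+c*d[:,1]]*1000
E
python3 - <<'E'
from fit import *
fs={n:grab_frame(n) for n in('scene','side')}
obs={'scene':[((-65,200,30),(317.7,256)),((65,200,30),(340,288)),((-65,-50,30),(226.3,282.3)),((-135,0,198),(235.3,210.7))],
'side':[((65,200,30),(198.5,226.4)),((-65,200,30),(233.9,240.9)),((-65,-50,30),(286.9,199.7)),((-135,0,198),(289.4,160.3))]}
for n,f in fs.items():
    o=obs[n];k=3
    b=back(f,[q[1] for q in o[:3]],.03);print(n,b.round(4),np.linalg.norm(b[0]-b[1]),np.linalg.norm(b[0]-b[2]))
    print('bar',back(f,[o[3][1]],.198).round(4))
    print(np.round(f['mtx'],1).tolist(),f['dist_coeffs'])
    g=cv2.cvtColor(f['pixels'],cv2.COLOR_RGB2GRAY)
    print(cv2.cornerSubPix(g,np.array([q[1] for q in o[:3]],np.float32)[:,None],(3,3),(-1,-1),(3,50,.01))[:,0].round(1).tolist())
# base check: arm tcp projection & overlay
sc=fs['scene'];im=[]
for n,f in fs.items():
    v=f['pixels'][:,:,::-1].copy()
    for p,c in (([.6646,-.0662,.0198],(0,255,255)),):
        for loop in([(-65,-50,30),(65,-50,30),(65,200,30),(-65,200,30)],[(-65,-50,0),(65,-50,0),(65,200,0),(-65,200,0)],[(-135,-45,198),(-135,45,198)]):
            cv2.polylines(v,[np.round(proj(f,W(p,loop))*8).astype(int)],True,c,1,cv2.LINE_AA,3)
    q=proj(f,[(0,0,0),state()['tool_pos']]);print(q)
    im.append(cv2.resize(v[140:370,190:350] if n=='scene' else v[110:340,180:340],None,fx=2.5,fy=2.5,interpolation=cv2.INTER_CUBIC))
cv2.imwrite('pics/ov.png',np.hstack(im))
E
```

```text
scene [[ 0.6033  0.1294  0.03  ]
 [ 0.7256  0.1291  0.03  ]
 [ 0.6033 -0.1178  0.03  ]] 0.12223217887824096 0.24728541039651003
bar [[ 0.5507 -0.0679  0.198 ]]
[[496.6, 0.0, 271.8], [0.0, 496.6, 206.6], [0.0, 0.0, 1.0]] [-0.11302046  0.          0.          0.          0.        ]Traceback (most recent call last):
  File "<stdin>", line 11, in <module>
cv2.error: OpenCV(4.12.0) :-1: error: (-5:Bad argument) in function 'cornerSubPix'
> Overload resolution failed:
>  - Layout of the output array corners is incompatible with cv::Mat
>  - Expected Ptr<cv::UMat> for argument 'corners'
```

```bash
python3 - <<'E'
from fit import *
fs={n:grab_frame(n) for n in('scene','side')}
f=fs['side'];b=back(f,[(198.5,226.4),(233.9,240.9),(286.9,199.7)],.03);print(b.round(4),np.linalg.norm(b[0]-b[1]),np.linalg.norm(b[2]-b[1]),back(f,[(289.4,160.3)],.198))
im=[]
for n,f in fs.items():
    v=f['pixels'][:,:,::-1].copy()
    for p,c in (([.666,-.070,.00],(0,255,255)),):
        for loop in([(-65,-50,30),(65,-50,30),(65,200,30),(-65,200,30)],[(-65,-50,0),(65,-50,0),(65,200,0),(-65,200,0)],[(-135,-45,198),(-135,45,198)]):
            cv2.polylines(v,[np.round(proj(f,W(p,loop))*8).astype(int)],True,c,1,cv2.LINE_AA,3)
    print(n,proj(f,[(0,0,0),state()['tool_pos']]))
    im.append(cv2.resize(v[140:370,190:350] if n=='scene' else v[110:340,180:340],None,fx=2.5,fy=2.5,interpolation=cv2.INTER_CUBIC))
cv2.imwrite('pics/ov.png',np.hstack(im))
E
```

```text
[[ 0.7067  0.1446  0.03  ]
 [ 0.585   0.1365  0.03  ]
 [ 0.5824 -0.1011  0.03  ]] 0.12200837670772689 0.23762985963700264 [[ 0.54190163 -0.0593974   0.198     ]]
scene [[205.61744372 161.42197377]
 [ 11.06712566 178.22199772]]
side [[463.88637883 311.52152477]
 [455.97826983 101.55944384]]
```

View pics/ov.png

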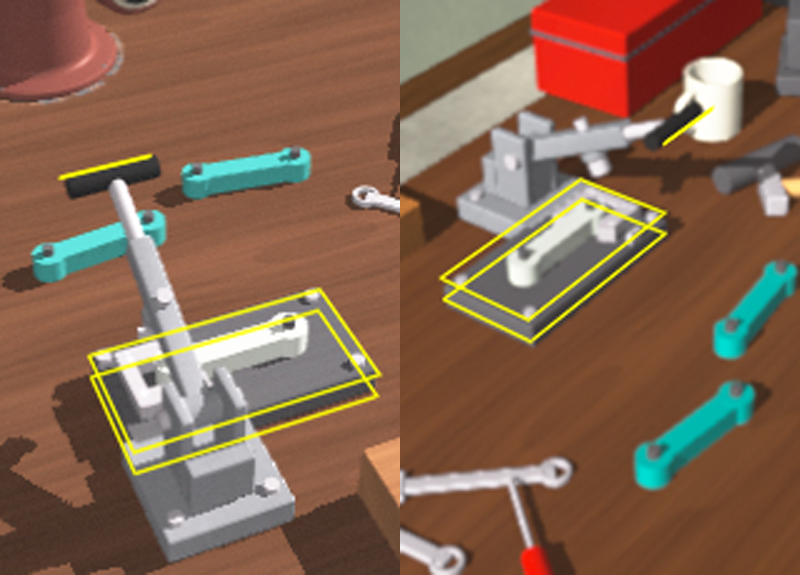

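Call:
{"method": "apply_moves", "body": {
  "series": [
    {"dx": 560, "dy": -400, "dz": -170},
    {"dx": 560, "dy": -400, "dz": -170},
    {"dx": 560, "dy": -400, "dz": -170},
    {"dx": 560, "dy": -400, "dz": -170},
    {"dx": 560, "dy": -400, "dz": -170}
  ]
}}

```text
invalid input at $.series[0]: expected keys jaw, dx, dy, dz, turn
```

```bash
cat >> h.py <<'E'
from scipy.spatial.transform import Rotation as Ro
def go(x,y,z,yaw=None):
    "moves from measured state to world target; yaw=world angle of tool x"
    s=state();w,a,b,c=s['tool_rot'];R=Ro.from_quat([a,b,c,w]).as_matrix()
    d=R.T@(np.array([x,y,z])-s['tool_pos'])*1000
    y0=np.arctan2(R[1,0],R[0,0]);t=0 if yaw is None else -((yaw-y0+np.pi)%(2*np.pi)-np.pi)
    print('t',round(s['time'],2),'pos',np.round(s['tool_pos'],4),'yaw',round(y0,3),'F',np.round(s['contact_force'],1),'w',round(s['gripper_width'],2),'-> d',d.round(1),'turn',round(t,3),'tilt',R[:,2].round(3))
E
python3 -c "
from h import *
go(.6,.05,.42,1.571)"
```

```text
t 1.5 pos [ 0.2807 -0.5584  0.2503] yaw 0.466 F [0.6 1.1 0.5] w 1.0 -> d [ 558.5 -400.2 -169.7] turn -1.105 tilt [ 0. -0. -1.]
```

Call:
{"method": "apply_moves", "body": {
  "series": [
    {"jaw": 0, "dx": 560, "dy": -400, "dz": -170, "turn": -0.3},
    {"jaw": 0, "dx": 560, "dy": -400, "dz": -170, "turn": -1.1},
    {"jaw": 0, "dx": 560, "dy": -400, "dz": -170, "turn": -1.1},
    {"jaw": 0, "dx": 560, "dy": -400, "dz": -170, "turn": -1.1},
    {"jaw": 0, "dx": 560, "dy": -400, "dz": -170, "turn": -1.1}
  ]
}}

```text
time: 1.92
tool_pos: [0.3754, -0.3778, 0.3008]
tool_rot: [0.0, 0.853, 0.521, 0.0]
contact_force: [0.6, -0.3, -0.2]
gripper_width: 0.998
grasp_force: 0.0
```

```bash
python3 -c "
from h import *
go(.6,.05,.42,1.571)"
```

```text
t 1.92 pos [ 0.3754 -0.3778  0.3008] yaw 1.096 F [ 0.6 -0.3 -0.2] w 1.0 -> d [ 483.2    4.4 -119.2] turn -0.475 tilt [ 0. -0. -1.]
```

Call:
{"method": "apply_moves", "body": {
  "series": [
    {"jaw": 0, "dx": 483, "dy": 4, "dz": -119, "turn": -0.475},
    {"jaw": 0, "dx": 483, "dy": 4, "dz": -119, "turn": -0.475},
    {"jaw": 0, "dx": 483, "dy": 4, "dz": -119, "turn": -0.475},
    {"jaw": 0, "dx": 483, "dy": 4, "dz": -119, "turn": -0.475},
    {"jaw": 0, "dx": 483, "dy": 4, "dz": -119, "turn": -0.475}
  ]
}}

```text
time: 2.33
tool_pos: [0.4703, -0.1989, 0.3509]
tool_rot: [0.0, 0.708, 0.706, 0.0]
contact_force: [-0.2, -1.1, 0.7]
gripper_width: 0.997
grasp_force: 0.0
```

```bash
python3 -c "
from h import *
go(.6,.05,.42,1.571)"
```

```text
t 2.33 pos [ 0.4703 -0.1989  0.3509] yaw 1.569 F [-0.2 -1.1  0.7] w 1.0 -> d [249.1 129.3 -69.1] turn -0.002 tilt [ 0.001 -0.    -1.   ]
```

Call:
{"method": "apply_moves", "body": {
  "series": [
    {"jaw": 0, "dx": 249, "dy": 129, "dz": -69, "turn": 0},
    {"jaw": 0, "dx": 249, "dy": 129, "dz": -69, "turn": 0},
    {"jaw": 0, "dx": 249, "dy": 129, "dz": -69, "turn": 0},
    {"jaw": 0, "dx": 249, "dy": 129, "dz": -69, "turn": 0},
    {"jaw": 0, "dx": 249, "dy": 129, "dz": -69, "turn": 0}
  ]
}}

```text
time: 2.75
tool_pos: [0.5643, -0.0196, 0.4006]
tool_rot: [0.0, 0.709, 0.705, 0.0]
contact_force: [1.5, 0.1, 1.4]
gripper_width: 1.005
grasp_force: 0.0
```

Call:
{"method": "apply_moves", "body": {
  "series": [
    {"jaw": 1, "dx": 45, "dy": 23, "dz": -12, "turn": 0},
    {"jaw": 1, "dx": 80, "dy": 40, "dz": -21, "turn": 0},
    {"jaw": 1, "dx": 80, "dy": 40, "dz": -21, "turn": 0},
    {"jaw": 1, "dx": 80, "dy": 40, "dz": -21, "turn": 0}
  ]
}}

```text
time: 3.08
tool_pos: [0.605, 0.0606, 0.4214]
tool_rot: [0.0, 0.707, 0.707, 0.0]
contact_force: [-0.2, 0.5, -0.2]
gripper_width: 0.453
grasp_force: 0.0
```

```bash
python3 - <<'E'
from fit import *
f=grab_frame('wrist');save(f,'w1.png');np.savez('w1.npz',**f)
go(.6,.05,.42,1.571)
print(np.round(-f['camera_from_world'][:3,:3].T@f['camera_from_world'][:3,3],3),proj(f,[(.666,-.07,.03),(.666,.13,.03)]))
E
```

```text
t 3.13 pos [0.6044 0.0589 0.4208] yaw 1.568 F [ 0.3 -0.1  0.3] w 0.36 -> d [-8.9 -4.4  0.8] turn -0.003 tilt [-0.    -0.001 -1.   ]
[0.605 0.142 0.546] [[313.49860447 230.33619491]
 [318.19334812  92.58254085]]
```

View pics/w1.png

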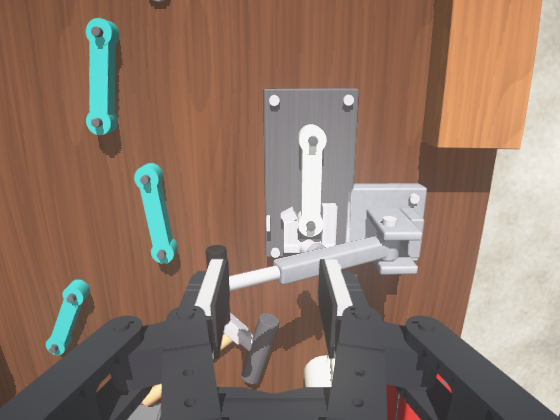

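The wrist view shows the bed with its open-end corners at (264,89) and (357,88). Pin b is at (312,142), pin a at (311,227), and the crossbar end at (216,250). I'll measure the bed edges and pins by colour.

```bash
python3 - <<'E'
from fit import *
f=dict(np.load('w1.npz'));im=f['pixels'];h=cv2.cvtColor(im,cv2.COLOR_RGB2HSV)
bed=(h[:,:,1]<70)
def edge(v): # first index where bed
    return int(np.argmax(v))
L=[(250+edge(bed[r,250:300])-.5,r) for r in range(100,200,10)]
Rr=[(370-edge(bed[r,330:371][::-1])+.5,r) for r in range(100,135,5)] 
T=[(c,75+edge(bed[75:110,c])-.5) for c in range(275,350,12)]
for n,e in zip('LRT',(L,Rr,T)): print(n,e[:3],back(f,e,.03).round(4)[:, :2].tolist())
g=im.max(2)
for n,c in(('b',(312,142)),('a',(311,227))):
    x,y=c;m=(g[y-14:y+15,x-14:x+15]<120).astype(np.uint8)
    k,l,s,ct=cv2.connectedComponentsWithStats(m)
    i=1+np.argmin(np.hypot(*(ct[1:]-14).T)); c2=ct[i]+[x-14,y-14];print(n,s[i],c2,back(f,[c2],.066).round(4))
# white link ends
m=((g>200)&bed).astype(np.uint8)
ys,xs=np.where(m[115:200,290:340]);print('link top row',ys.min()+115,'cols',xs.min()+290,xs.max()+290)
print(back(f,[(312,ys.min()+115)],.056),[back(f,[(xs2,160)],.056).round(4) for xs2 in 290+np.where(m[160,290:340])[0][[0,-1]]],[back(f,[(xs2,200)],.056).round(4) for xs2 in 290+np.where(m[200,290:340])[0][[0,-1]]])
E
```

```text
L [(262.5, 100), (263.5, 110), (263.5, 120)] [[0.5908, 0.1201], [0.5921, 0.1068], [0.592, 0.0933], [0.5919, 0.0796], [0.5918, 0.0658], [0.5917, 0.0517], [0.5915, 0.0374], [0.5914, 0.0229], [0.5913, 0.0082], [0.5926, -0.0068]]
R [(357.5, 100), (357.5, 105), (357.5, 110)] [[0.7199, 0.1207], [0.7203, 0.114], [0.7208, 0.1073], [0.7212, 0.1006], [0.7202, 0.0938], [0.7206, 0.0869], [0.721, 0.08]]
T [(275, 88.5), (287, 87.5), (299, 87.5)] [[0.6077, 0.1352], [0.6238, 0.1365], [0.64, 0.1365], [0.6561, 0.1366], [0.6723, 0.1367], [0.6885, 0.1368], [0.7047, 0.137]]
b [ 1 18  2 11 20] [299.45 151.45] [[0.6397 0.0561 0.066 ]]
a [ 1 18 23  8 81] [308.01234568 236.28395062] [[ 0.6543 -0.0643  0.066 ]]
link top row 124 cols 299 326
[[0.65610634 0.09062661 0.056     ]] [array([[0.644 , 0.0427, 0.056 ]]), array([[0.6697, 0.0427, 0.056 ]])] [array([[ 0.6454, -0.0138,  0.056 ]]), array([[ 0.6705, -0.0138,  0.056 ]])]
```

The bed is 128.6 mm wide (130 given). That puts the press origin at about (0.656, -0.0635) with yaw near 0. The link is 25.7 mm wide and about 16 mm out, which is inside the given range. Next I'll push it home with closed fingers at end b.

Call:
{"method": "apply_moves", "body": {
  "series": [
    {"jaw": 1, "dx": 66, "dy": 51, "dz": 60, "turn": 0},
    {"jaw": 1, "dx": 66, "dy": 51, "dz": 320, "turn": 0},
    {"jaw": 1, "dx": 66, "dy": 51, "dz": 320, "turn": 0},
    {"jaw": 1, "dx": 66, "dy": 51, "dz": 320, "turn": 0},
    {"jaw": 1, "dx": 66, "dy": 51, "dz": 320, "turn": 0}
  ]
}}

```text
time: 3.55
tool_pos: [0.6413, 0.1047, 0.2301]
tool_rot: [0.0, 0.71, 0.705, -0.0]
contact_force: [0.9, 0.5, -0.5]
gripper_width: -0.0
grasp_force: 0.0
```

```bash
python3 -c "
from h import *
go(.656,.125,.056,1.571)"
```

```text
t 3.55 pos [0.6413 0.1047 0.2301] yaw 1.564 F [ 0.9  0.5 -0.5] w -0.0 -> d [ 20.5  14.6 174.1] turn -0.007 tilt [-0.    -0.001 -1.   ]
```

Call:
{"method": "apply_moves", "body": {
  "series": [
    {"jaw": 1, "dx": 20, "dy": 15, "dz": 40, "turn": -0.005},
    {"jaw": 1, "dx": 20, "dy": 15, "dz": 80, "turn": -0.005},
    {"jaw": 1, "dx": 20, "dy": 15, "dz": 120, "turn": -0.005},
    {"jaw": 1, "dx": 20, "dy": 15, "dz": 155, "turn": -0.005},
    {"jaw": 1, "dx": 20, "dy": 15, "dz": 172, "turn": -0.005}
  ]
}}

```text
time: 3.97
tool_pos: [0.6525, 0.124, 0.0532]
tool_rot: [-0.003, 0.708, 0.706, -0.004]
contact_force: [-0.8, 0.3, -1.0]
gripper_width: 0.0
grasp_force: 0.0
```

Call:
{"method": "apply_moves", "body": {
  "series": [
    {"jaw": 1, "dx": -10, "dy": 0, "dz": 0, "turn": 0},
    {"jaw": 1, "dx": -20, "dy": 0, "dz": 0, "turn": 0},
    {"jaw": 1, "dx": -27, "dy": 0, "dz": 0, "turn": 0},
    {"jaw": 1, "dx": -32, "dy": 0, "dz": 0, "turn": 0},
    {"jaw": 1, "dx": -35, "dy": 0, "dz": 0, "turn": 0}
  ]
}}

```text
time: 4.38
tool_pos: [0.6586, 0.0912, 0.0631]
tool_rot: [0.0, 0.708, 0.706, 0.003]
contact_force: [-0.7, 6.4, -1.0]
gripper_width: 0.003
grasp_force: 2.9
```

```bash
python3 -c "
from h import *
go(.656,.0856,.056,1.571)"
```

```text
t 4.38 pos [0.6586 0.0912 0.0631] yaw 1.569 F [-0.7  6.4 -1. ] w 0.0 -> d [-5.6 -2.6  7. ] turn -0.002 tilt [ 0.004  0.003 -1.   ]
```

Call:
{"method": "apply_moves", "body": {
  "series": [
    {"jaw": 1, "dx": -2, "dy": -2, "dz": 5, "turn": 0},
    {"jaw": 1, "dx": -4, "dy": -2, "dz": 5, "turn": 0},
    {"jaw": 1, "dx": -6, "dy": -2, "dz": 5, "turn": 0},
    {"jaw": 1, "dx": -7, "dy": -2, "dz": 5, "turn": 0}
  ]
}}

```text
time: 4.72
tool_pos: [0.6573, 0.0858, 0.0591]
tool_rot: [0.001, 0.707, 0.707, 0.004]
contact_force: [-0.1, 7.9, 2.2]
gripper_width: 0.0
grasp_force: 4.0
```

Call:
{"method": "apply_moves", "body": {
  "series": [
    {"jaw": 1, "dx": -2, "dy": 0, "dz": 0, "turn": 0},
    {"jaw": 1, "dx": -4, "dy": 0, "dz": 0, "turn": 0},
    {"jaw": 1, "dx": -4, "dy": 0, "dz": 0, "turn": 0}
  ]
}}

```text
time: 4.97
tool_pos: [0.6573, 0.0822, 0.0591]
tool_rot: [0.0, 0.707, 0.707, 0.004]
contact_force: [0.1, 8.4, 2.8]
gripper_width: 0.001
grasp_force: 4.4
```

Call:
{"method": "apply_moves", "body": {
  "series": [
    {"jaw": 1, "dx": -2, "dy": 0, "dz": 0, "turn": 0},
    {"jaw": 1, "dx": -4, "dy": 0, "dz": 0, "turn": 0},
    {"jaw": 1, "dx": -4, "dy": 0, "dz": 0, "turn": 0}
  ]
}}

```text
time: 5.22
tool_pos: [0.6573, 0.0819, 0.0592]
tool_rot: [-0.002, 0.707, 0.707, 0.007]
contact_force: [0.5, 19.6, 1.3]
gripper_width: -0.001
grasp_force: 10.1
```

The force jumped to 20 N with no further motion, so the link is home. Now over to the crossbar.

Call:
{"method": "apply_moves", "body": {
  "series": [
    {"jaw": 1, "dx": 25, "dy": 0, "dz": -3, "turn": 0},
    {"jaw": 1, "dx": 25, "dy": 0, "dz": -60, "turn": 0},
    {"jaw": 1, "dx": 25, "dy": 0, "dz": -210, "turn": 0},
    {"jaw": 1, "dx": 25, "dy": 0, "dz": -210, "turn": 0},
    {"jaw": 1, "dx": 25, "dy": 0, "dz": -210, "turn": 0}
  ]
}}

```text
time: 5.63
tool_pos: [0.6556, 0.1007, 0.2297]
tool_rot: [0.002, 0.707, 0.707, 0.001]
contact_force: [1.7, -0.5, -0.5]
gripper_width: -0.003
grasp_force: 0.0
```

```bash
python3 -c "
from h import *
go(.545,-.066,.265,1.571)"
```

```text
t 5.63 pos [0.6556 0.1007 0.2297] yaw 1.571 F [ 1.7 -0.5 -0.5] w -0.0 -> d [-166.7 -110.4  -35.7] turn -0.0 tilt [ 0.004 -0.001 -1.   ]
```

Call:
{"method": "apply_moves", "body": {
  "series": [
    {"jaw": 1, "dx": -5, "dy": -5, "dz": -36, "turn": 0},
    {"jaw": 1, "dx": -168, "dy": -110, "dz": -38, "turn": 0},
    {"jaw": 1, "dx": -168, "dy": -110, "dz": -38, "turn": 0},
    {"jaw": 1, "dx": -168, "dy": -110, "dz": -38, "turn": 0},
    {"jaw": 1, "dx": -168, "dy": -110, "dz": -38, "turn": 0}
  ]
}}

```text
time: 6.05
tool_pos: [0.5592, -0.0457, 0.2658]
tool_rot: [0.003, 0.707, 0.707, 0.001]
contact_force: [0.5, -0.7, 0.0]
gripper_width: -0.0
grasp_force: 0.0
```

Call:
{"method": "apply_moves", "body": {
  "series": [
    {"jaw": 1, "dx": -30, "dy": -20, "dz": 0, "turn": 0},
    {"jaw": 1, "dx": -30, "dy": -20, "dz": 0, "turn": 0}
  ]
}}

```text
time: 6.22
tool_pos: [0.5376, -0.0788, 0.2656]
tool_rot: [0.003, 0.709, 0.705, -0.0]
contact_force: [0.9, 0.6, -0.7]
gripper_width: -0.002
grasp_force: 0.0
```

```bash
python3 - <<'E'
from fit import *
go(.5445,-.066,.230,1.571)
f=grab_frame('wrist');save(f,'w2.png',(120,120,480,400),1.4)
print(proj(f,[(.5443,-.066,.198),(.5443,-.021,.198)]))
E
```

```text
t 6.22 pos [ 0.5376 -0.0788  0.2656] yaw 1.565 F [ 0.9  0.6 -0.7] w -0.0 -> d [13.   6.6 35.5] turn -0.006 tilt [ 0.003 -0.004 -1.   ]
[[284.24182525 212.09532025]
 [284.54502491 129.58719046]]
```

View pics/w2.png

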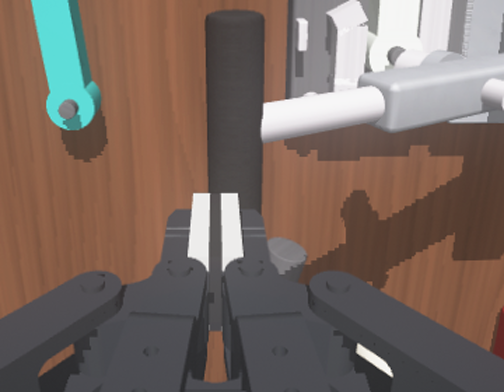

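The wrist crop shows the crossbar at image column ~288, with its far end at row ~129, within 3 mm of the prediction. The closed fingertips are over its near half. I'll centre them and come down.

Call:
{"method": "apply_moves", "body": {
  "series": [
    {"jaw": 1, "dx": 13, "dy": 8, "dz": 10, "turn": 0},
    {"jaw": 1, "dx": 13, "dy": 8, "dz": 25, "turn": 0},
    {"jaw": 1, "dx": 13, "dy": 8, "dz": 33, "turn": 0},
    {"jaw": 1, "dx": 13, "dy": 8, "dz": 38, "turn": 0},
    {"jaw": 1, "dx": 13, "dy": 8, "dz": 42, "turn": 0}
  ]
}}

```text
time: 6.68
tool_pos: [0.5479, -0.0605, 0.2209]
tool_rot: [0.0, 0.707, 0.707, -0.0]
contact_force: [-0.9, -0.1, 1.5]
gripper_width: 0.002
grasp_force: 0.8
```

```bash
python3 - <<'E'
from h import *
go(.5443,-.066,.228)
for a in np.arange(0,.56,.05):
    p=.449-a;print(round(a,2),'x',round(.756-.235*np.cos(p)-.5443,4),'dz',round(.102-.235*np.sin(p),4))
E
```

```text
t 6.68 pos [ 0.5479 -0.0605  0.2209] yaw 1.571 F [-0.9 -0.1  1.5] w 0.0 -> d [-5.5 -3.6 -7.1] turn 0 tilt [ 0. -0. -1.]
0.0 x -0.0 dz -0.0
0.05 x -0.0048 dz 0.0107
0.1 x -0.0091 dz 0.0216
0.15 x -0.0129 dz 0.0328
0.2 x -0.0161 dz 0.0441
0.25 x -0.0187 dz 0.0555
0.3 x -0.0207 dz 0.0671
0.35 x -0.0221 dz 0.0788
0.4 x -0.023 dz 0.0905
0.45 x -0.0233 dz 0.1022
0.5 x -0.023 dz 0.114
0.55 x -0.0221 dz 0.1257
```

Call:
{"method": "apply_moves", "body": {
  "series": [
    {"jaw": 1, "dx": -3, "dy": -5, "dz": 12, "turn": 0},
    {"jaw": 1, "dx": -5, "dy": -10, "dz": 24, "turn": 0},
    {"jaw": 1, "dx": -5, "dy": -14, "dz": 36, "turn": 0},
    {"jaw": 1, "dx": -5, "dy": -17, "dz": 48, "turn": 0},
    {"jaw": 1, "dx": -5, "dy": -19, "dz": 58, "turn": 0}
  ]
}}

```text
time: 7.1
tool_pos: [0.528, -0.0661, 0.161]
tool_rot: [0.0, 0.707, 0.707, -0.001]
contact_force: [0.3, -1.5, 2.6]
gripper_width: -0.0
grasp_force: 1.4
```

Call:
{"method": "apply_moves", "body": {
  "series": [
    {"jaw": 1, "dx": 0, "dy": -1, "dz": 5, "turn": 0},
    {"jaw": 1, "dx": 0, "dy": -2, "dz": 10, "turn": 0},
    {"jaw": 1, "dx": 0, "dy": -3, "dz": 14, "turn": 0},
    {"jaw": 1, "dx": 0, "dy": -3, "dz": 18, "turn": 0}
  ]
}}

```text
time: 7.43
tool_pos: [0.5256, -0.0658, 0.1465]
tool_rot: [-0.0, 0.707, 0.707, -0.001]
contact_force: [-9.2, 0.6, 14.3]
gripper_width: -0.001
grasp_force: 7.0
```

Call:
{"method": "apply_moves", "body": {
  "series": [
    {"jaw": 1, "dx": 0, "dy": -2, "dz": 4, "turn": 0},
    {"jaw": 1, "dx": 0, "dy": -3, "dz": 8, "turn": 0},
    {"jaw": 1, "dx": 0, "dy": -3, "dz": 12, "turn": 0},
    {"jaw": 1, "dx": 0, "dy": -3, "dz": 16, "turn": 0}
  ]
}}

```text
time: 7.77
tool_pos: [0.5239, -0.0659, 0.1316]
tool_rot: [0.001, 0.707, 0.707, 0.0]
contact_force: [-6.1, -0.6, 15.2]
gripper_width: 0.002
grasp_force: 7.3
```

Call:
{"method": "apply_moves", "body": {
  "series": [
    {"jaw": 1, "dx": 0, "dy": 0, "dz": 3, "turn": 0},
    {"jaw": 1, "dx": 0, "dy": 0, "dz": 6, "turn": 0},
    {"jaw": 1, "dx": 0, "dy": 0, "dz": 9, "turn": 0}
  ]
}}

```text
time: 8.02
tool_pos: [0.5241, -0.066, 0.128]
tool_rot: [-0.0, 0.707, 0.707, -0.001]
contact_force: [-27.2, 5.9, 57.9]
gripper_width: 0.001
grasp_force: 27.9
```

The force rose steeply to 58 N after about 25 mm of pin travel, so this is the stop. I'll hold briefly, then ease the lever up.

Call:
{"method": "apply_moves", "body": {
  "series": [
    {"jaw": 1, "dx": 0, "dy": 0, "dz": -2, "turn": 0},
    {"jaw": 1, "dx": 0, "dy": 0, "dz": -2, "turn": 0},
    {"jaw": 1, "dx": 0, "dy": 0, "dz": -8, "turn": 0},
    {"jaw": 1, "dx": 0, "dy": 0, "dz": -18, "turn": 0},
    {"jaw": 1, "dx": 0, "dy": 1, "dz": -30, "turn": 0}
  ]
}}

```text
time: 8.43
tool_pos: [0.5243, -0.0655, 0.1504]
tool_rot: [0.0, 0.707, 0.707, 0.001]
contact_force: [2.0, -0.2, 2.9]
gripper_width: 0.003
grasp_force: 1.3
```

Call:
{"method": "apply_moves", "body": {
  "series": [
    {"jaw": 1, "dx": 0, "dy": 3, "dz": -12, "turn": 0},
    {"jaw": 1, "dx": 0, "dy": 6, "dz": -24, "turn": 0},
    {"jaw": 1, "dx": 0, "dy": 9, "dz": -36, "turn": 0},
    {"jaw": 1, "dx": 0, "dy": 13, "dz": -48, "turn": 0},
    {"jaw": 1, "dx": 0, "dy": 17, "dz": -58, "turn": 0}
  ]
}}

```text
time: 8.85
tool_pos: [0.5413, -0.0655, 0.2089]
tool_rot: [-0.0, 0.707, 0.707, 0.0]
contact_force: [-0.1, 1.0, 2.4]
gripper_width: -0.001
grasp_force: 0.8
```

Call:
{"method": "apply_moves", "body": {
  "series": [
    {"jaw": 1, "dx": 0, "dy": 3, "dz": -8, "turn": 0},
    {"jaw": 1, "dx": 0, "dy": 5, "dz": -18, "turn": 0},
    {"jaw": 1, "dx": 0, "dy": 5, "dz": -30, "turn": 0},
    {"jaw": 1, "dx": 0, "dy": 5, "dz": -60, "turn": 0},
    {"jaw": 0.1, "dx": 0, "dy": 5, "dz": -100, "turn": 0}
  ]
}}

```text
time: 9.27
tool_pos: [0.5439, -0.0652, 0.3045]
tool_rot: [-0.004, 0.707, 0.707, -0.002]
contact_force: [0.9, 0.3, 0.8]
gripper_width: 0.125
grasp_force: 0.0
```

```bash
python3 - <<'E'
from fit import *
go(.656,.055,.25,1.571)
E
```

```text
t 9.27 pos [ 0.5439 -0.0652  0.3045] yaw 1.571 F [0.9 0.3 0.8] w 0.13 -> d [120.1 112.6  53.8] turn -0.0 tilt [-0.008  0.002 -1.   ]
```

Call:
{"method": "apply_moves", "body": {
  "series": [
    {"jaw": 0.3, "dx": 85, "dy": 113, "dz": 30, "turn": 0},
    {"jaw": 0.3, "dx": 85, "dy": 113, "dz": 30, "turn": 0},
    {"jaw": 0.3, "dx": 85, "dy": 113, "dz": 30, "turn": 0},
    {"jaw": 0.3, "dx": 85, "dy": 113, "dz": 60, "turn": 0},
    {"jaw": 0.3, "dx": 85, "dy": 113, "dz": 90, "turn": 0}
  ]
}}

```text
time: 9.68
tool_pos: [0.6618, 0.0219, 0.2178]
tool_rot: [0.001, 0.706, 0.708, 0.001]
contact_force: [-0.7, -0.0, -0.4]
gripper_width: 0.699
grasp_force: 0.0
```

```bash
python3 - <<'E'
from fit import *
go(.657,.02,.054,1.571)
f=grab_frame('wrist');save(f,'w3.png');np.savez('w3.npz',**f)
E
```

```text
t 9.68 pos [0.6618 0.0219 0.2178] yaw 1.574 F [-0.7 -0.  -0.4] w 0.7 -> d [ -1.9  -5.4 163.8] turn 0.003 tilt [ 0.004  0.001 -1.   ]
```

View pics/w3.png

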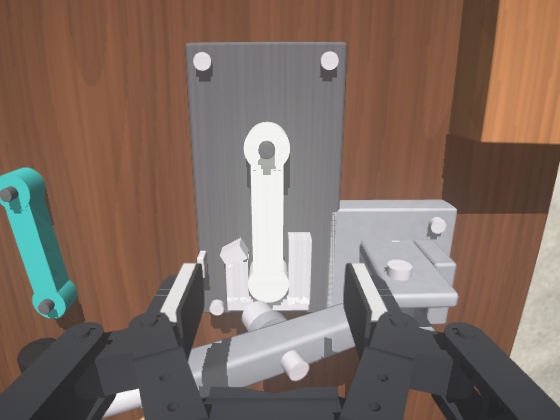

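The link is home and straight on the bed, with eye b at (267,148). Pin a no longer stands proud at (268,283), and the lever is up. Now I'll descend and grasp.

Call:
{"method": "apply_moves", "body": {
  "series": [
    {"jaw": 0.3, "dx": -2, "dy": -5, "dz": 40, "turn": 0},
    {"jaw": 0.3, "dx": -2, "dy": -5, "dz": 80, "turn": 0},
    {"jaw": 0.3, "dx": -2, "dy": -5, "dz": 118, "turn": 0},
    {"jaw": 0.3, "dx": -2, "dy": -5, "dz": 145, "turn": 0},
    {"jaw": 0.3, "dx": -2, "dy": -5, "dz": 163, "turn": 0}
  ]
}}

```text
time: 10.15
tool_pos: [0.6511, 0.0171, 0.0509]
tool_rot: [-0.002, 0.707, 0.707, -0.002]
contact_force: [0.6, 1.1, -0.5]
gripper_width: 0.698
grasp_force: 0.0
```

Call:
{"method": "apply_moves", "body": {
  "series": [
    {"jaw": 0.8, "dx": 0, "dy": 0, "dz": 0, "turn": 0},
    {"jaw": 0.8, "dx": 0, "dy": 0, "dz": 0, "turn": 0},
    {"jaw": 0.8, "dx": 0, "dy": 0, "dz": 0, "turn": 0}
  ]
}}

```text
time: 10.4
tool_pos: [0.6555, 0.017, 0.057]
tool_rot: [0.001, 0.707, 0.707, 0.001]
contact_force: [5.5, -2.4, -4.3]
gripper_width: 0.286
grasp_force: 59.1
```

Call:
{"method": "apply_moves", "body": {
  "series": [
    {"jaw": 0.8, "dx": 10, "dy": 0, "dz": 0, "turn": 0},
    {"jaw": 0.8, "dx": 25, "dy": 0, "dz": 0, "turn": 0},
    {"jaw": 0.8, "dx": 45, "dy": 0, "dz": 0, "turn": 0},
    {"jaw": 0.8, "dx": 60, "dy": 0, "dz": 0, "turn": 0},
    {"jaw": 0.8, "dx": 66, "dy": 0, "dz": 0, "turn": 0}
  ]
}}

```text
time: 10.82
tool_pos: [0.6549, 0.0852, 0.0569]
tool_rot: [0.001, 0.706, 0.708, 0.001]
contact_force: [0.1, -2.9, 2.9]
gripper_width: 0.283
grasp_force: 60.8
```

Call:
{"method": "apply_moves", "body": {
  "series": [
    {"jaw": 0.8, "dx": 0, "dy": 0, "dz": 0, "turn": 0},
    {"jaw": 0.5, "dx": 0, "dy": 0, "dz": 0, "turn": 0},
    {"jaw": 0.5, "dx": -23, "dy": 0, "dz": 0, "turn": 0},
    {"jaw": 0.8, "dx": -23, "dy": 0, "dz": 0, "turn": 0},
    {"jaw": 0.8, "dx": -23, "dy": 0, "dz": 0, "turn": 0}
  ]
}}

```text
time: 11.23
tool_pos: [0.6544, 0.0588, 0.0551]
tool_rot: [0.001, 0.708, 0.706, 0.0]
contact_force: [-0.9, -0.8, -3.0]
gripper_width: 0.293
grasp_force: 61.2
```

Call:
{"method": "apply_moves", "body": {
  "series": [
    {"jaw": 0.8, "dx": 0, "dy": 0, "dz": 0, "turn": 0},
    {"jaw": 0.8, "dx": 0, "dy": 0, "dz": 0, "turn": 0},
    {"jaw": 0.8, "dx": 0, "dy": 0, "dz": -10, "turn": 0},
    {"jaw": 0.8, "dx": 0, "dy": 0, "dz": -25, "turn": 0},
    {"jaw": 0.8, "dx": 0, "dy": 0, "dz": -30, "turn": 0}
  ]
}}

```text
time: 11.65
tool_pos: [0.6542, 0.0611, 0.0863]
tool_rot: [0.0, 0.707, 0.707, 0.001]
contact_force: [2.0, 0.4, -3.2]
gripper_width: 0.29
grasp_force: 61.2
```

```bash
python3 - <<'E'
from fit import *
go(.657,.06,.085,1.571);print(state()['joint_pos'].round(3), state()['grasp_force'])
f=grab_frame('wrist');save(f,'w4.png');np.savez('w4.npz',**f)
E
```

```text
t 11.65 pos [0.6542 0.0611 0.0863] yaw 1.571 F [ 2.   0.4 -3.2] w 0.29 -> d [-1.1  2.8  1.3] turn 0.0 tilt [ 0.001  0.001 -1.   ]
[-2.000e-02  2.710e-01  1.656e+00  1.000e-03  1.214e+00 -2.100e-02] 61.22111678123474
```

View pics/w4.png

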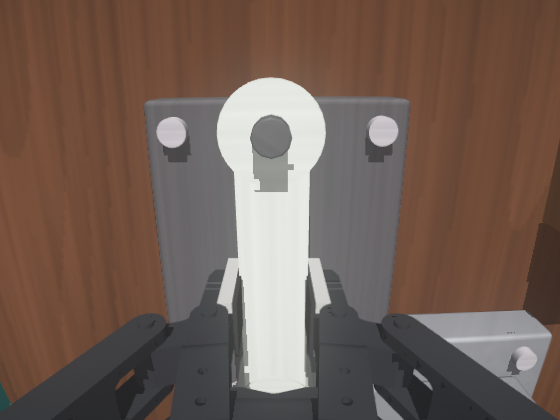

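The link is held straight at its middle with pin b forward at (271,136). Joint 6 is at -0.02, so I'll make the half turn in the positive direction, stopping just short of the limit.

Call:
{"method": "apply_moves", "body": {
  "series": [
    {"jaw": 0.8, "dx": 10, "dy": 2, "dz": -20, "turn": 0.12},
    {"jaw": 0.8, "dx": 10, "dy": 2, "dz": -20, "turn": 0.62},
    {"jaw": 0.8, "dx": 10, "dy": 2, "dz": -20, "turn": 0.62},
    {"jaw": 0.8, "dx": 10, "dy": 2, "dz": -20, "turn": 0.62},
    {"jaw": 0.8, "dx": 10, "dy": 2, "dz": -20, "turn": 0.62}
  ]
}}

```text
time: 12.12
tool_pos: [0.6555, 0.0709, 0.1046]
tool_rot: [-0.0, 0.89, 0.455, -0.0]
contact_force: [0.0, -0.3, -4.3]
gripper_width: 0.29
grasp_force: 61.2
```

Call:
{"method": "apply_moves", "body": {
  "series": [
    {"jaw": 0.8, "dx": 0, "dy": 0, "dz": 0, "turn": 0.62},
    {"jaw": 0.8, "dx": 0, "dy": 0, "dz": 0, "turn": 0.62},
    {"jaw": 0.8, "dx": 0, "dy": 0, "dz": 0, "turn": 0.62},
    {"jaw": 0.8, "dx": 0, "dy": 0, "dz": 0, "turn": 0.62},
    {"jaw": 0.8, "dx": 0, "dy": 0, "dz": 0, "turn": 0.62}
  ]
}}

```text
time: 12.53
tool_pos: [0.6555, 0.0709, 0.1044]
tool_rot: [-0.0, 0.987, 0.162, -0.0]
contact_force: [-0.5, 0.2, -4.7]
gripper_width: 0.287
grasp_force: 61.2
```

Call:
{"method": "apply_moves", "body": {
  "series": [
    {"jaw": 0.8, "dx": 0, "dy": 0, "dz": 0, "turn": 0.62},
    {"jaw": 0.8, "dx": 0, "dy": 0, "dz": 0, "turn": 0.62},
    {"jaw": 0.8, "dx": 0, "dy": 0, "dz": 0, "turn": 0.62},
    {"jaw": 0.8, "dx": 0, "dy": 0, "dz": 0, "turn": 0.62},
    {"jaw": 0.8, "dx": 0, "dy": 0, "dz": 0, "turn": 0.62}
  ]
}}

```text
time: 12.95
tool_pos: [0.6555, 0.0708, 0.1044]
tool_rot: [-0.0, 0.989, -0.147, -0.0]
contact_force: [0.5, 0.1, -4.2]
gripper_width: 0.291
grasp_force: 61.2
```

Call:
{"method": "apply_moves", "body": {
  "series": [
    {"jaw": 0.8, "dx": 0, "dy": 0, "dz": 0, "turn": 0.62},
    {"jaw": 0.8, "dx": 0, "dy": 0, "dz": 0, "turn": 0.62},
    {"jaw": 0.8, "dx": 0, "dy": 0, "dz": 0, "turn": 0.62},
    {"jaw": 0.8, "dx": 0, "dy": 0, "dz": 0, "turn": 0.62},
    {"jaw": 0.8, "dx": 0, "dy": 0, "dz": 0, "turn": 0.62}
  ]
}}

```text
time: 13.37
tool_pos: [0.6555, 0.0709, 0.1044]
tool_rot: [-0.0, 0.897, -0.442, -0.0]
contact_force: [0.0, -0.1, -4.6]
gripper_width: 0.286
grasp_force: 61.2
```

```bash
python3 - <<'E'
from fit import *
go(.657,.065,.085,-1.52);print(state()['joint_pos'].round(3), state()['grasp_force'])
E
```

```text
t 13.37 pos [0.6555 0.0709 0.1044] yaw -0.915 F [ 0.  -0.1 -4.6] w 0.29 -> d [ 5.6  2.4 19.4] turn 0.605 tilt [-0.     0.001 -1.   ]
[-5.000e-03  2.560e-01  1.640e+00  1.000e-03  1.246e+00  2.480e+00] 61.2005889415741
```

Call:
{"method": "apply_moves", "body": {
  "series": [
    {"jaw": 0.8, "dx": 0, "dy": 0, "dz": 0, "turn": 0.61},
    {"jaw": 0.8, "dx": 0, "dy": 0, "dz": 0, "turn": 0.61},
    {"jaw": 0.8, "dx": 0, "dy": 0, "dz": 0, "turn": 0.61},
    {"jaw": 0.8, "dx": 0, "dy": 0, "dz": 0, "turn": 0.61},
    {"jaw": 0.8, "dx": 0, "dy": 0, "dz": 0, "turn": 0.61}
  ]
}}

```text
time: 13.78
tool_pos: [0.6555, 0.0709, 0.1044]
tool_rot: [0.0, 0.723, -0.691, -0.0]
contact_force: [-0.2, 0.2, -3.6]
gripper_width: 0.289
grasp_force: 61.2
```

Call:
{"method": "apply_moves", "body": {
  "series": [
    {"jaw": 0.8, "dx": 0, "dy": 0, "dz": 20, "turn": 0},
    {"jaw": 0.8, "dx": 0, "dy": 0, "dz": 38, "turn": 0},
    {"jaw": 0.8, "dx": 0, "dy": 0, "dz": 46, "turn": 0},
    {"jaw": 0.8, "dx": 0, "dy": 0, "dz": 49, "turn": 0},
    {"jaw": 0.8, "dx": 0, "dy": 0, "dz": 50, "turn": 0}
  ]
}}

```text
time: 14.2
tool_pos: [0.6558, 0.0708, 0.0551]
tool_rot: [-0.0, 0.725, -0.689, -0.0]
contact_force: [-1.4, 0.3, 1.1]
gripper_width: 0.289
grasp_force: 62.0
```

```bash
python3 - <<'E'
from fit import *
go(.657,.065,.085,-1.52);print(state()['joint_pos'].round(3), state()['grasp_force'])
E
```

```text
t 14.2 pos [0.6558 0.0708 0.0551] yaw -1.519 F [-1.4  0.3  1.1] w 0.29 -> d [  5.8  -0.9 -29.9] turn 0.001 tilt [-0.  0. -1.]
[-0.005  0.316  1.659  0.     1.167  3.084] 62.03399419784546
```

Joint 6 has margin, since it falls as y decreases. I'll straighten and slide the link toward the nest, then regrip it nearer its outer end.

Call:
{"method": "apply_moves", "body": {
  "series": [
    {"jaw": 0.8, "dx": 6, "dy": -1, "dz": 0, "turn": 0.02},
    {"jaw": 0.8, "dx": 13, "dy": -1, "dz": 0, "turn": 0.04},
    {"jaw": 0.8, "dx": 20, "dy": -2, "dz": 0, "turn": 0.05},
    {"jaw": 0.8, "dx": 20, "dy": -2, "dz": 0, "turn": 0.05}
  ]
}}

```text
time: 14.53
tool_pos: [0.6597, 0.0486, 0.0552]
tool_rot: [0.0, -0.707, 0.707, -0.001]
contact_force: [-0.3, -0.4, -2.6]
gripper_width: 0.291
grasp_force: 61.6
```

Call:
{"method": "apply_moves", "body": {
  "series": [
    {"jaw": 0.5, "dx": 0, "dy": 0, "dz": 0, "turn": 0},
    {"jaw": 0.5, "dx": -14, "dy": 0, "dz": 0, "turn": 0},
    {"jaw": 0.5, "dx": -28, "dy": 0, "dz": 0, "turn": 0},
    {"jaw": 0.8, "dx": -28, "dy": 0, "dz": 0, "turn": 0},
    {"jaw": 0.8, "dx": -28, "dy": 0, "dz": 0, "turn": 0}
  ]
}}

```text
time: 14.95
tool_pos: [0.6595, 0.0776, 0.0556]
tool_rot: [-0.002, 0.71, -0.704, -0.001]
contact_force: [-0.9, 0.8, -2.8]
gripper_width: 0.286
grasp_force: 62.4
```

Call:
{"method": "apply_moves", "body": {
  "series": [
    {"jaw": 0.8, "dx": 0, "dy": 0, "dz": 0, "turn": 0},
    {"jaw": 0.8, "dx": 8, "dy": 0, "dz": 0, "turn": 0},
    {"jaw": 0.8, "dx": 16, "dy": 0, "dz": 0, "turn": 0},
    {"jaw": 0.8, "dx": 24, "dy": 0, "dz": 0, "turn": 0}
  ]
}}

```text
time: 15.28
tool_pos: [0.6578, 0.0552, 0.0555]
tool_rot: [-0.003, 0.709, -0.705, -0.005]
contact_force: [-6.9, 15.7, 9.3]
gripper_width: 0.286
grasp_force: 64.0
```

```bash
python3 - <<'E'
from fit import *
go(.657,.045,.055,-1.571);print(state()['joint_pos'].round(3), state()['grasp_force'])
E
```

```text
t 15.28 pos [0.6578 0.0552 0.0555] yaw -1.566 F [-6.9 15.7  9.3] w 0.29 -> d [10.2  0.9  0.4] turn 0.005 tilt [-0.003  0.011 -1.   ]
[-0.033  0.317  1.656  0.011  1.172  3.099] 64.00041818618774
```

Call:
{"method": "apply_moves", "body": {
  "series": [
    {"jaw": 0.8, "dx": -2, "dy": 2, "dz": 0, "turn": 0},
    {"jaw": 0.8, "dx": 2, "dy": 3, "dz": 0, "turn": 0},
    {"jaw": 0.8, "dx": 6, "dy": 3, "dz": 0, "turn": 0},
    {"jaw": 0.8, "dx": 9, "dy": 3, "dz": 0, "turn": 0}
  ]
}}

```text
time: 15.62
tool_pos: [0.6569, 0.0446, 0.0554]
tool_rot: [-0.004, 0.709, -0.705, -0.002]
contact_force: [0.6, 8.6, 3.5]
gripper_width: 0.289
grasp_force: 63.2
```

```bash
python3 - <<'E'
from fit import *
go(.657,.045,.055,-1.571)
f=grab_frame('wrist');s=grab_frame('scene');e=grab_frame('side')
a=cv2.resize(s['pixels'][230:340,215:345],None,fx=3,fy=3,interpolation=cv2.INTER_CUBIC);b=cv2.resize(e['pixels'][145:255,195:325],None,fx=3,fy=3,interpolation=cv2.INTER_CUBIC)
c=np.vstack([np.hstack([a,b]),cv2.resize(f['pixels'][180:330],(780,209))])
cv2.imwrite('pics/c5.png',c[:,:,::-1])
E
```

```text
t 15.62 pos [0.6569 0.0446 0.0554] yaw -1.564 F [0.6 8.6 3.5] w 0.29 -> d [-0.4 -0.2  0.4] turn 0.007 tilt [ 0.002  0.007 -1.   ]
```

View pics/c5.png

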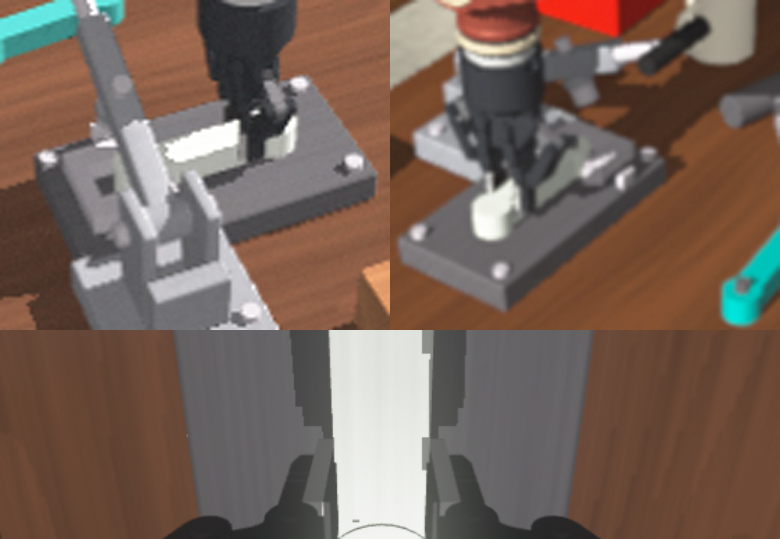

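The link is entering the jaws (sliding force down to 8.6 N) and lies straight in both views. I'll slide a bit further, release, then push home with a fist behind end a.

Call:
{"method": "apply_moves", "body": {
  "series": [
    {"jaw": 0.8, "dx": 4, "dy": 0, "dz": 0, "turn": 0},
    {"jaw": 0.8, "dx": 8, "dy": 0, "dz": 0, "turn": 0},
    {"jaw": 0.8, "dx": 8, "dy": 0, "dz": 0, "turn": 0},
    {"jaw": 0.4, "dx": 7, "dy": 0, "dz": 0, "turn": 0},
    {"jaw": 0.4, "dx": 7, "dy": 0, "dz": 0, "turn": 0}
  ]
}}

```text
time: 16.18
tool_pos: [0.6558, 0.0356, 0.0541]
tool_rot: [-0.001, 0.709, -0.705, -0.001]
contact_force: [-0.8, -0.3, -0.4]
gripper_width: 0.557
grasp_force: 0.0
```

Call:
{"method": "apply_moves", "body": {
  "series": [
    {"jaw": 0.4, "dx": 0, "dy": 0, "dz": -30, "turn": 0},
    {"jaw": 0.4, "dx": 0, "dy": 0, "dz": -60, "turn": 0},
    {"jaw": 1, "dx": -40, "dy": 0, "dz": -60, "turn": 0},
    {"jaw": 1, "dx": -80, "dy": 0, "dz": -60, "turn": 0},
    {"jaw": 1, "dx": -80, "dy": 0, "dz": -60, "turn": 0}
  ]
}}

```text
time: 16.6
tool_pos: [0.6558, 0.1045, 0.1149]
tool_rot: [-0.009, 0.72, -0.694, -0.008]
contact_force: [-0.6, 0.3, -0.7]
gripper_width: 0.18
grasp_force: 0.0
```

```bash
python3 - <<'E'
from fit import *
go(.657,.117,.058,-1.571);print(state()['joint_pos'].round(3))
E
```

```text
t 16.6 pos [0.6558 0.1045 0.1149] yaw -1.535 F [-0.6  0.3 -0.7] w 0.18 -> d [-11.1  -1.6  57.2] turn 0.036 tilt [ 0.     0.024 -1.   ]
[0.037 0.252 1.626 0.025 1.262 3.135]
```

Call:
{"method": "apply_moves", "body": {
  "series": [
    {"jaw": 1, "dx": 0, "dy": 0, "dz": 0, "turn": -0.12},
    {"jaw": 1, "dx": -4, "dy": 0, "dz": 20, "turn": -0.12},
    {"jaw": 1, "dx": -4, "dy": 0, "dz": 40, "turn": -0.12},
    {"jaw": 1, "dx": -4, "dy": 0, "dz": 54, "turn": -0.12}
  ]
}}

```text
time: 16.93
tool_pos: [0.6546, 0.1059, 0.058]
tool_rot: [-0.007, 0.759, -0.651, -0.008]
contact_force: [-0.7, -0.4, 0.3]
gripper_width: 0.001
grasp_force: 0.0
```

```bash
python3 - <<'E'
from fit import *
go(.657,.092,.058);print(state()['joint_pos'].round(3))
E
```

```text
t 16.93 pos [0.6546 0.1059 0.058 ] yaw -1.419 F [-0.7 -0.4  0.3] w 0.0 -> d [14.1 -0.3 -0.3] turn 0 tilt [-0.003  0.021 -1.   ]
[0.04  0.319 1.65  0.023 1.175 3.02 ]
```

Call:
{"method": "apply_moves", "body": {
  "series": [
    {"jaw": 1, "dx": 6, "dy": 0, "dz": 0, "turn": 0},
    {"jaw": 1, "dx": 11, "dy": 1, "dz": 0, "turn": 0},
    {"jaw": 1, "dx": 16, "dy": 2, "dz": 0, "turn": 0},
    {"jaw": 1, "dx": 20, "dy": 2, "dz": 0, "turn": 0},
    {"jaw": 1, "dx": 23, "dy": 3, "dz": 0, "turn": 0}
  ]
}}

```text
time: 17.35
tool_pos: [0.6571, 0.084, 0.0612]
tool_rot: [-0.01, 0.758, -0.652, -0.008]
contact_force: [0.1, 6.4, -1.6]
gripper_width: 0.001
grasp_force: 2.9
```

Call:
{"method": "apply_moves", "body": {
  "series": [
    {"jaw": 1, "dx": 2, "dy": 0, "dz": 0, "turn": 0},
    {"jaw": 1, "dx": 4, "dy": 0, "dz": 0, "turn": 0},
    {"jaw": 1, "dx": 4, "dy": 0, "dz": 0, "turn": 0}
  ]
}}

```text
time: 17.6
tool_pos: [0.6573, 0.0821, 0.0612]
tool_rot: [-0.011, 0.758, -0.652, -0.009]
contact_force: [-0.9, 10.9, -0.5]
gripper_width: -0.002
grasp_force: 5.6
```

Call:
{"method": "apply_moves", "body": {
  "series": [
    {"jaw": 1, "dx": 2, "dy": 0, "dz": 0, "turn": 0},
    {"jaw": 1, "dx": 4, "dy": 0, "dz": 0, "turn": 0},
    {"jaw": 1, "dx": 4, "dy": 0, "dz": 0, "turn": 0}
  ]
}}

```text
time: 17.85
tool_pos: [0.6577, 0.0817, 0.0613]
tool_rot: [-0.014, 0.758, -0.652, -0.011]
contact_force: [-0.9, 22.5, -0.3]
gripper_width: 0.002
grasp_force: 10.9
```

Home: the force is 22 N at the same position as the first time (y 0.082). Back to the lever.

Call:
{"method": "apply_moves", "body": {
  "series": [
    {"jaw": 1, "dx": -22, "dy": -3, "dz": -3, "turn": 0},
    {"jaw": 1, "dx": -22, "dy": -3, "dz": -50, "turn": 0},
    {"jaw": 1, "dx": -22, "dy": -3, "dz": -210, "turn": 0},
    {"jaw": 1, "dx": -22, "dy": -3, "dz": -210, "turn": 0},
    {"jaw": 1, "dx": -22, "dy": -3, "dz": -210, "turn": 0}
  ]
}}

```text
time: 18.27
tool_pos: [0.6574, 0.0932, 0.2336]
tool_rot: [-0.009, 0.759, -0.651, -0.006]
contact_force: [0.6, 1.0, -0.4]
gripper_width: 0.001
grasp_force: 0.0
```

```bash
python3 -c "
from h import *
go(.548,-.066,.265,-1.571);print(state()['joint_pos'].round(3))"
```

```text
t 18.27 pos [0.6574 0.0932 0.2336] yaw -1.419 F [ 0.6  1.  -0.4] w 0.0 -> d [140.1 132.1 -35.1] turn 0.152 tilt [ 0.002  0.022 -1.   ]
[0.02  0.15  1.537 0.022 1.452 3.007]
```

Call:
{"method": "apply_moves", "body": {
  "series": [
    {"jaw": 1, "dx": 5, "dy": 5, "dz": -36, "turn": 0},
    {"jaw": 1, "dx": 140, "dy": 132, "dz": -37, "turn": 0},
    {"jaw": 1, "dx": 140, "dy": 132, "dz": -37, "turn": 0.1},
    {"jaw": 1, "dx": 140, "dy": 132, "dz": -37, "turn": 0.15},
    {"jaw": 1, "dx": 140, "dy": 132, "dz": -37, "turn": 0.15}
  ]
}}

```text
time: 18.68
tool_pos: [0.5578, -0.0518, 0.2658]
tool_rot: [-0.008, 0.707, -0.707, -0.006]
contact_force: [0.7, -1.3, 0.9]
gripper_width: -0.0
grasp_force: 0.0
```

```bash
python3 -c "
from h import *
go(.546,-.066,.265,-1.571);print(state()['joint_pos'].round(3))"
```

```text
t 18.68 pos [ 0.5578 -0.0518  0.2658] yaw -1.57 F [ 0.7 -1.3  0.9] w -0.0 -> d [14.2 11.8  0.5] turn 0.001 tilt [ 0.003  0.021 -1.   ]
[-0.235 -0.111  1.748  0.021  1.507  2.904]
```

Call:
{"method": "apply_moves", "body": {
  "series": [
    {"jaw": 1, "dx": 8, "dy": 6, "dz": 5, "turn": 0},
    {"jaw": 1, "dx": 8, "dy": 6, "dz": 15, "turn": 0},
    {"jaw": 1, "dx": 8, "dy": 6, "dz": 25, "turn": 0},
    {"jaw": 1, "dx": 8, "dy": 6, "dz": 33, "turn": 0},
    {"jaw": 1, "dx": 8, "dy": 6, "dz": 40, "turn": 0}
  ]
}}

```text
time: 19.1
tool_pos: [0.5527, -0.056, 0.2221]
tool_rot: [-0.008, 0.708, -0.706, -0.009]
contact_force: [0.0, -0.3, 1.1]
gripper_width: 0.001
grasp_force: 0.5
```

Call:
{"method": "apply_moves", "body": {
  "series": [
    {"jaw": 1, "dx": 4, "dy": 7, "dz": 12, "turn": 0},
    {"jaw": 1, "dx": 8, "dy": 13, "dz": 24, "turn": 0},
    {"jaw": 1, "dx": 9, "dy": 18, "dz": 36, "turn": 0},
    {"jaw": 1, "dx": 9, "dy": 22, "dz": 48, "turn": 0},
    {"jaw": 1, "dx": 9, "dy": 24, "dz": 58, "turn": 0}
  ]
}}

```text
time: 19.52
tool_pos: [0.528, -0.0646, 0.1638]
tool_rot: [-0.007, 0.708, -0.706, -0.008]
contact_force: [-0.3, -1.0, 2.3]
gripper_width: -0.0
grasp_force: 1.3
```

Call:
{"method": "apply_moves", "body": {
  "series": [
    {"jaw": 1, "dx": 0, "dy": 1, "dz": 5, "turn": 0},
    {"jaw": 1, "dx": 0, "dy": 2, "dz": 10, "turn": 0},
    {"jaw": 1, "dx": 0, "dy": 3, "dz": 15, "turn": 0},
    {"jaw": 1, "dx": 0, "dy": 4, "dz": 20, "turn": 0}
  ]
}}

```text
time: 19.85
tool_pos: [0.5251, -0.0645, 0.1475]
tool_rot: [-0.008, 0.708, -0.706, -0.008]
contact_force: [-6.1, 0.4, 13.5]
gripper_width: -0.001
grasp_force: 6.9
```

Pin b is moving at the same height as pin a did. I'll continue gently to the stop, which was at z ≈ 0.128.

Call:
{"method": "apply_moves", "body": {
  "series": [
    {"jaw": 1, "dx": 0, "dy": 1, "dz": 4, "turn": 0},
    {"jaw": 1, "dx": 0, "dy": 2, "dz": 8, "turn": 0},
    {"jaw": 1, "dx": 0, "dy": 2, "dz": 12, "turn": 0},
    {"jaw": 1, "dx": 0, "dy": 2, "dz": 16, "turn": 0}
  ]
}}

```text
time: 20.18
tool_pos: [0.5235, -0.0645, 0.1323]
tool_rot: [-0.008, 0.708, -0.706, -0.007]
contact_force: [-7.3, -0.6, 14.5]
gripper_width: -0.001
grasp_force: 7.3
```

Call:
{"method": "apply_moves", "body": {
  "series": [
    {"jaw": 1, "dx": 0, "dy": 0, "dz": 3, "turn": 0},
    {"jaw": 1, "dx": 0, "dy": 0, "dz": 6, "turn": 0},
    {"jaw": 1, "dx": 0, "dy": 0, "dz": 8, "turn": 0}
  ]
}}

```text
time: 20.43
tool_pos: [0.5235, -0.0645, 0.1282]
tool_rot: [-0.007, 0.708, -0.706, -0.008]
contact_force: [-22.5, 2.0, 43.5]
gripper_width: -0.001
grasp_force: 21.8
```

The stop shows again (44 N, z 0.128). I'll hold, then ease the lever up.

Call:
{"method": "apply_moves", "body": {
  "series": [
    {"jaw": 1, "dx": 0, "dy": 0, "dz": 1, "turn": 0},
    {"jaw": 1, "dx": 0, "dy": 0, "dz": 1, "turn": 0},
    {"jaw": 1, "dx": 0, "dy": 0, "dz": -7, "turn": 0},
    {"jaw": 1, "dx": 0, "dy": 0, "dz": -17, "turn": 0},
    {"jaw": 1, "dx": 0, "dy": -1, "dz": -29, "turn": 0}
  ]
}}

```text
time: 20.85
tool_pos: [0.5241, -0.0643, 0.1513]
tool_rot: [-0.008, 0.708, -0.706, -0.007]
contact_force: [1.2, -0.8, 2.3]
gripper_width: -0.001
grasp_force: 1.3
```

Call:
{"method": "apply_moves", "body": {
  "series": [
    {"jaw": 1, "dx": 0, "dy": -3, "dz": -12, "turn": 0},
    {"jaw": 1, "dx": 0, "dy": -6, "dz": -24, "turn": 0},
    {"jaw": 1, "dx": 0, "dy": -9, "dz": -36, "turn": 0},
    {"jaw": 1, "dx": 0, "dy": -13, "dz": -48, "turn": 0},
    {"jaw": 1, "dx": 0, "dy": -17, "dz": -58, "turn": 0}
  ]
}}

```text
time: 21.27
tool_pos: [0.5411, -0.0656, 0.2095]
tool_rot: [-0.008, 0.708, -0.706, -0.008]
contact_force: [0.2, 1.3, 1.0]
gripper_width: 0.001
grasp_force: 0.6
```

Call:
{"method": "apply_moves", "body": {
  "series": [
    {"jaw": 1, "dx": 0, "dy": -3, "dz": -8, "turn": 0},
    {"jaw": 1, "dx": 0, "dy": -5, "dz": -18, "turn": 0},
    {"jaw": 1, "dx": 0, "dy": -5, "dz": -30, "turn": 0},
    {"jaw": 1, "dx": 0, "dy": -5, "dz": -60, "turn": 0},
    {"jaw": 1, "dx": 0, "dy": -5, "dz": -100, "turn": 0}
  ]
}}

```text
time: 21.68
tool_pos: [0.5435, -0.0675, 0.3051]
tool_rot: [-0.006, 0.708, -0.706, -0.012]
contact_force: [1.2, 0.2, 0.1]
gripper_width: -0.003
grasp_force: 0.0
```

Call:
{"method": "apply_moves", "body": {
  "series": [
    {"jaw": 1, "dx": -40, "dy": 0, "dz": -20, "turn": -0.1},
    {"jaw": 1, "dx": -80, "dy": 0, "dz": -40, "turn": -0.2},
    {"jaw": 1, "dx": -80, "dy": 0, "dz": -40, "turn": -0.2},
    {"jaw": 1, "dx": -80, "dy": 0, "dz": -40, "turn": -0.2}
  ]
}}

```text
time: 22.02
tool_pos: [0.5458, 0.0127, 0.3524]
tool_rot: [-0.009, 0.776, -0.631, -0.006]
contact_force: [-0.6, -0.5, -0.7]
gripper_width: -0.002
grasp_force: 0.0
```

```bash
python3 - <<'E'
from fit import *
go(.545,.02,.36)
s=grab_frame('scene');e=grab_frame('side')
a=cv2.resize(s['pixels'][195:345,215:345],None,fx=3,fy=3,interpolation=cv2.INTER_CUBIC);b=cv2.resize(e['pixels'][135:285,195:325],None,fx=3,fy=3,interpolation=cv2.INTER_CUBIC)
cv2.imwrite('pics/c6.png',np.hstack([a,b])[:,:,::-1])
E
```

```text
t 22.02 pos [0.5458 0.0127 0.3524] yaw -1.366 F [-0.6 -0.5 -0.7] w -0.0 -> d [-7.5 -0.8 -7.4] turn 0 tilt [ 0.003  0.022 -1.   ]
```

View pics/c6.png

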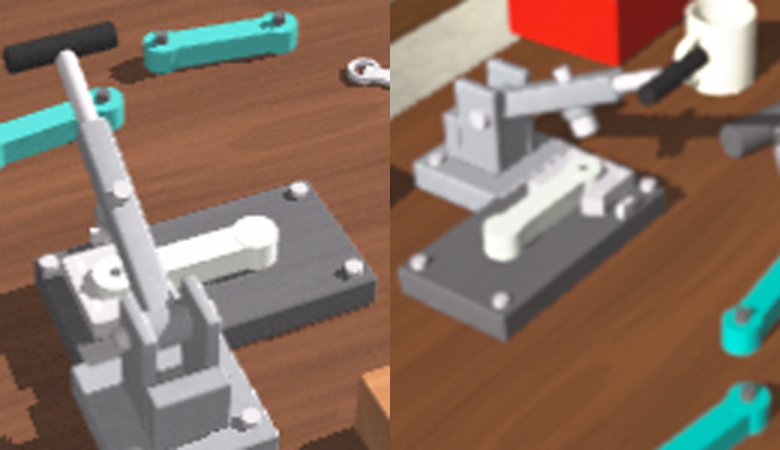

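Both views show the lever up, the link lying flat and home, and both pins flush: eye b in the nest at crop (115,272) and (587,168), pin a no longer proud. Both strokes ended at the same stop height (0.1280 and 0.1282 m), so I'm handing in.

```bash
python3 -c "
from plant import ticket
print(ticket.job_done())"
```

```text
the job is handed in; nothing more can be done
None
```

I pressed both pins to the stop, turned the link end for end and left it home with end b under the punch and the lever up, then handed the job in at about 22 s of robot time; the hand-in returned no verdict.

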